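# Gauge a fired clay lamp collar and pass it

## Robot

A 6-joint arm with a two-finger parallel gripper is mounted at the origin on the work surface. World frame = base frame: x ahead of the robot, y to its left, z up, the work surface at z = 0. Lengths are in mm, angles in rad, forces in N, time in s.
With the tool pointing down it reaches from about 275 to 775 mm from the base axis. Payload 14.6 kg.
Tool frame: the origin (TCP) lies midway between the tips of the shut fingers; the grasp point (between the pads) lies 19 mm behind it; z points along the fingers, y is the line along which they close (so a half turn about z gives the same grasp; the last joint's range is limited). The gripper opens to 85 mm and grips with 20 to 120 N. Pads are 22 mm wide; open, the fingers measure 114 mm over their backs; the gripper's body (76 mm by 85 mm) begins 54 mm behind the grasp point. The pads swing forward as they close: fully open they stand 13 mm farther back than shut.
Start: joints at [-0.155, 0.263, -0.048, 1.259, 0, 1.415], TCP at [525.003, -0.006, 231.278] pointing down, gripper open.
Joint ranges: [-2.65, 2.65], [-0.89, 1.7], [-1.18, 1.37], [-2.13, 2.11], [-1.35, 1.29], [-3.14, 3.14]. Speed limits (rad/s): [1.89, 1.89, 2.57, 2.79, 3.14, 3.14].

## Interface

Orientations are given as a rotation vector (axis times angle).
In Python, from workcell import arm gives the robot as it stands.
- The arm moves only by the shell command python3 -m inch 'ROWS' [FORCE]. ROWS is JSON, one flat list of numbers, 7 for each row, row after row: the turn, a rotation vector about the tool's x, y, z in degrees, then the shift along the tool's x, y, z in cm, then the closure, from -1 (fully open) to 1 (shut). A call has exactly 5 rows; each row shifts and turns the commanded pose from where the row before left it, along the tool's axes as they then stand; what a row does not reach is not made up. A row lasts 1/10 s, in which the tool goes at most 50 mm and 8.59 degrees, less where a joint would pass 70% of its speed; a pose out of reach is approached as far as the arm can. A call with a gripper value outside its range is refused whole. The fingers move at their own pace and stop on an object; FORCE is the grip in N (left out, the last holds). Time passes only in rows, so rows that do not move let the fingers close, or fill a call up. It gives the time, the measured TCP pose, the force, the opening and the grip force at its end, in the units of the state.
- arm.sense(): the state, without advancing time (a new reading comes with each control period).
- arm.camera(name): name is "scene" or "side" or "wrist"; returns a dict with "pixels" (480x640x3 uint8, red, green, blue), "vfov" (degrees; the focal length in pixels is half the picture's height over the tangent of half this angle, whatever the lens; pixels are square), "cx", "cy" (the principal point, pixels), "dist_coeffs" ([k1, k2, p1, p2, k3] as OpenCV has them; the pictures are not rectified), "R" (3x3) and "t" (3): a world point X has camera coordinates R X + t; the wrist camera has in their place "hand_eye" (4x4, takes a point from camera to tool coordinates, whose origin is the TCP and whose axes are the flange's). Camera axes: x right, y down, z forward; pixel columns grow to the right and rows downward; lengths in mm; the calibration is good to about 2 mm. A picture is of the moment at which its call begins: read the wrist's pose just before it. There is no depth.
- arm.hand_in(): hands the job in; it is judged then, once.
The state is a dict: "time_s": time; "qpos": joint angles; "joint_velocities": joint speeds; "tau": joint torques, N m; "tcp_pos": TCP position; "eef_rot": TCP orientation; "contact_force": force on the tool from outside, world axes, zero at the start; "ft_torque": the same for the moment, N m; "width": finger opening in mm; "gripper_force": force on a finger pad.
Only numpy, scipy, OpenCV 4.12 (cv2) and the standard library are available. Lean on these libraries where they do the work, as an engineer would, in place of code of your own. Each camera call takes 0.05 s, during which the arm holds its last target. There are 200 camera calls.

## Task

Two short clay tubes of the same outside size stand on the pottery table; only the one with the wide hole fits the steel gauge pin. Prove it: slide that tube down over the pin until it sits fully home on the round wooden base, then lift it off again and set it down gently, standing upright, in the shallow wooden tray. Leave the tube with the narrow hole standing where it is.

Things in the scene. Friction and masses are not known exactly. Their poses are not given: they have to be found in the camera images.
- wide_collar_mid (a point): The clay tube that fits: brown fired clay, outside diameter 56 mm, height 70 mm, open right through with a hole 38 mm in diameter, 170 g give or take. Loose, standing upright on the table. The point is its centre, on its axis and half-way up (35 mm above its foot); z along its axis, up. It can be gripped across the outside from above at any yaw.
- narrow_collar_mid (a point): The clay tube that does not fit: same clay, outside diameter 56 mm and height 70 mm, but its hole is only 16 mm in diameter. Loose, standing upright on the table. The point is its centre, half-way up (35 mm above its foot).
- gauge: The fit gauge, fixed to the table: a round wooden base 110 mm in diameter and 18 mm thick, with an upright steel pin at its middle, 24 mm in diameter; the pin stands 55 mm above the base (73 mm above the table), its top 22 mm tapering to a blunt nose 10 mm across. Origin at the centre of the base's underside, on the table and on the pin's axis; z up. A tube fully home stands on the base, so its foot is 18 mm and its centre 53 mm above the table.
- tray: The tray for passed tubes, fixed to the table: shallow square open tray of pale wood, 170 by 170 mm outside, walls 6 mm thick, rim 25 mm above the table, floor 6 mm thick. Origin at the centre of its underside, on the table; x and y along its sides, z up. It starts empty. A tube standing in it has its centre 41 mm above the table.
Mind the look-alikes: they are no part of the job. Leave any green or yellow look-alike of the gauge alone.

How it is judged (in metres and radians):
On the way:
1. the tube with the wide hole is fully home on the gauge pin: its foot within 7 mm of the base, upright within 10 degrees (z of wide_collar_mid in the frame of gauge below 0.06 m and horizontal distance between wide_collar_mid and gauge below 0.015 m and angle between wide_collar_mid's own z axis and vertical below 0.18 rad), for 0.2 s.
At the end, for the whole second after the job is handed in: The tube with the wide hole stands on the tray's floor inside its walls, upright within 10 degrees, at rest and released; the tube with the narrow hole is within 30 mm of where it started (x of wide_collar_mid in the frame of tray between -0.055 and 0.055 m and y of wide_collar_mid in the frame of tray between -0.055 and 0.055 m and z of wide_collar_mid in the frame of tray below 0.048 m and angle between wide_collar_mid's own z axis and vertical below 0.18 rad and linear speed of wide_collar below 0.02 m/s and distance of narrow_collar_mid from where it was at the start of the episode below 0.03 m); the robot touches nothing.
It fails at once if the tube with the narrow hole is moved by more than 30 mm (distance of narrow_collar_mid from where it was at the start of the episode above 0.03 m).
It fails at once if the tube is dropped or banged into the tray: it still moves faster than 0.6 m/s when its foot is less than 25 mm above the tray's floor (horizontal distance between wide_collar_mid and tray below 0.09 m and z of wide_collar_mid in the frame of tray below 0.066 m and linear speed of wide_collar above 0.6 m/s).
It also fails if it takes over 51 s, if anything falls off the work surface, if the arm or the gripper's body presses on something with over 40 N, if the wrist force passes 120 N, or if a joint passes its speed limit or range.

## Working session

There is one attempt and no reset: what is moved stays moved. The work goes in short steps, Python scripts to look and compute and a shell command to move; the robot and the scene stay as the last step left them, time stands still between calls to the robot, and variables do not carry over. Pictures are saved under pics/ and viewed, at most 10 in all, crops included, and the job is handed in when it is done.

```bash
mkdir -p pics; ls
python3 - <<'E'
from workcell import arm
import cv2,pickle
s=arm.sense();print(s)
d={}
for n in("scene","side","wrist"):
    c=arm.camera(n);d[n]=c
    cv2.imwrite(f"pics/{n}0.png",c["pixels"][:,:,::-1])
    print(n,{k:v for k,v in c.items() if k!="pixels"})
pickle.dump((s,d),open("d0.pkl","wb"))
E
```

```text
pics
{'time_s': 0.0, 'qpos': array([-1.55298879e-01,  2.63543527e-01, -4.89392045e-02,  1.25937342e+00,
       -9.19370187e-06,  1.41550674e+00]), 'joint_velocities': array([ 0.00013141, -0.00040239, -0.00102546, -0.00031414,  0.00026106,
       -0.00043727]), 'tau': array([ 6.28219332e-04, -6.37613010e+01,  3.84567368e+01,  1.37825581e-02,
        8.02127857e-07, -5.80562346e-05]), 'tcp_pos': array([5.24736022e+02, 3.40369768e-02, 2.30813574e+02]), 'eef_rot': array([-2.22085000e+00, -2.22082938e+00,  9.92329949e-04]), 'contact_force': array([ 0.36909978, -0.52947111, -0.16247468]), 'ft_torque': array([-0.01473793,  0.01790738,  0.04582211]), 'gripper_force': 0.0, 'width': 85.47227851986142}
scene {'vfov': 43.538099218582516, 'cx': 319.39299650966774, 'cy': 240.83567522400625, 'dist_coeffs': array([-0.05974042,  0.        ,  0.        ,  0.        ,  0.        ]), 'R': array([[-0.67115113,  0.74122996, -0.01158903],
       [ 0.52877041,  0.46770456, -0.70827558],
       [-0.51957484, -0.4814879 , -0.70584091]]), 't': array([ 307.71858885, -220.60590705, 1341.16114962])}
side {'vfov':
[... 199 characters left out ...]
  0.00804989],
       [-0.11411755, -0.70326186, -0.70171215],
       [ 0.1235416 ,  0.69079824, -0.71241509]]), 't': array([-483.00286728,  126.01151306,  809.89639804])}
wrist {'vfov': 65.19396523267191, 'cx': 321.91166833013716, 'cy': 236.69753937704505, 'dist_coeffs': array([-0.07269092,  0.        ,  0.        ,  0.        ,  0.        ]), 'hand_eye': array([[-3.35404958e-04, -9.47587008e-01, -3.19497654e-01,
         8.15614603e+01],
       [ 9.99999925e-01, -2.56547876e-04, -2.88901962e-04,
         7.07871955e-01],
       [ 1.91793301e-04, -3.19497727e-01,  9.47587023e-01,
        -1.42475785e+02],
       [ 0.00000000e+00,  0.00000000e+00,  0.00000000e+00,
         1.00000000e+00]])}
```

View pics/scene0.png

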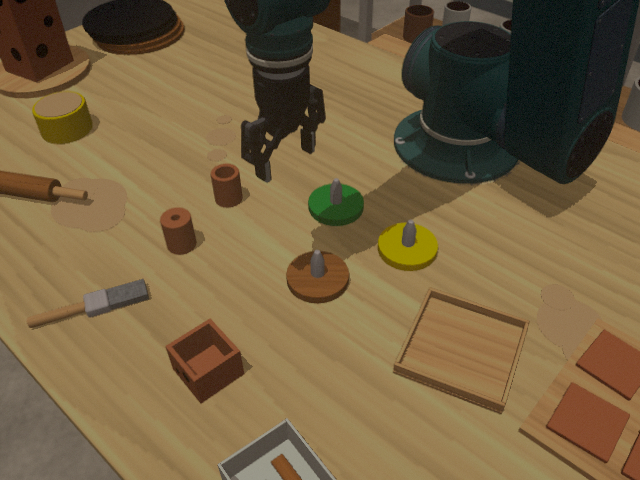

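View pics/side0.png

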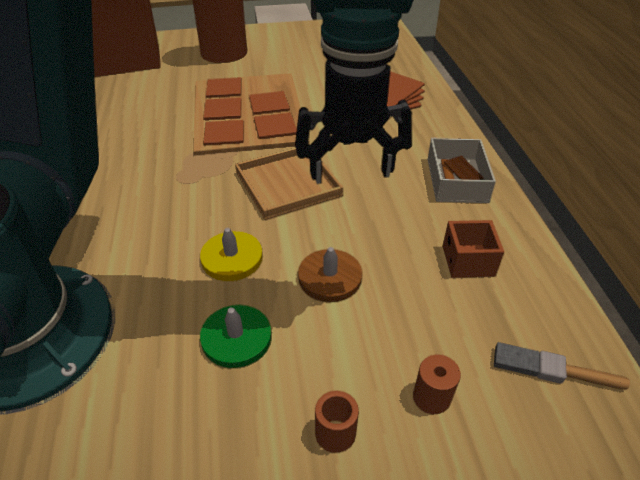

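The scene view shows the wide tube at about (227,185), the narrow one at (178,230), the wooden gauge at (318,275) with its pin nose at (317,250), and the tray at (463,347). In the side view they are at (337,421), (436,384), (330,274) with the nose at (331,249), and (290,182). The green and yellow gauges are the decoys.

```bash
cat > h.py <<'E'
import numpy as np,cv2
from scipy.spatial.transform import Rotation as Ro
def K(c):
    f=240/np.tan(np.radians(c["vfov"]/2));return np.array([[f,0,c["cx"]],[0,f,c["cy"]],[0,0,1]])
def ext(c,s=None):
    if "R" in c: return c["R"],c["t"]
    T=np.eye(4);T[:3,:3]=Ro.from_rotvec(s["eef_rot"]).as_matrix();T[:3,3]=s["tcp_pos"]
    M=np.linalg.inv(T@c["hand_eye"]);return M[:3,:3],M[:3,3]
def onz(c,uv,z,s=None):
    R,t=ext(c,s);uv=np.array(uv,float).reshape(-1,1,2)
    n=cv2.undistortPoints(uv,K(c),c["dist_coeffs"]).reshape(-1,2)
    d=np.c_[n,np.ones(len(n))]@R;o=-R.T@t
    return (o+d*((z-o[2])/d[:,2])[:,None]).round(1)
def proj(c,X,s=None):
    R,t=ext(c,s);return cv2.projectPoints(np.array(X,float).reshape(-1,3),cv2.Rodrigues(R)[0],t,K(c),c["dist_coeffs"])[0].reshape(-1,2)
E
python3 - <<'E'
import pickle;from h import *
s,d=pickle.load(open("d0.pkl","rb"))
seeds={"scene":[("wide",(227,193),35),("narrow",(180,238),35),("gauge",(300,278),9)],"side":[("wide",(337,435),35),("narrow",(436,395),35),("gauge",(312,278),9)]}
for n in seeds:
    c=d[n];im=c["pixels"];hsv=cv2.cvtColor(im,cv2.COLOR_RGB2HSV)
    for nm,p,z in seeds[n]:print(n,nm,hsv[p[1],p[0]])
    print("table",hsv[300,250],hsv[330,400])
    for nm,p,z in seeds[n]:
        h,sa,v=hsv[p[1],p[0]].astype(int)
        m=cv2.inRange(hsv,(0,130,15),(17,255,255))
        k,l,st,ce=cv2.connectedComponentsWithStats(m)
        i=l[p[1],p[0]];cn=cv2.findContours((l==i).astype(np.uint8),0,1)[0][0]
        hu=cv2.convexHull(cn);M=cv2.moments(hu);q=(M["m10"]/M["m00"],M["m01"]/M["m00"])
        print(n,nm,i,st[i],np.round(q,1),onz(c,q,z))
print("nose",onz(d["scene"],(317,249),73),onz(d["side"],(331,249),73))
print("tray scene rim",onz(d["scene"],[(431,292),(528,324),(503,405),(395,370)],25).tolist())
print("tray side rim",onz(d["side"],[(236,174),(299,152),(341,187),(267,213)],25).tolist())
E
```

```text
scene wide [ 10 155  79]
scene narrow [ 12 167  75]
scene gauge [ 14 173 124]
table [ 20 113 156] [ 21 106 154]
scene wide 491 [ 210  163   33   45 1147] [226.3 184.9] [[ 467.1 -240.7   35. ]]
scene narrow 606 [ 160  207   37   48 1332] [178.1 230.4] [[ 613.  -209.2   35. ]]
scene gauge 644 [ 286  250   63   54 2316] [317.3 276.5] [[510.   41.9   9. ]]
side wide [ 11 196  61]
side narrow [  8 177  62]
side gauge [ 13 178 119]
table [ 17 138 100] [ 18 130 167]
side wide 3647 [ 313  390   46   64 2333] [335.2 421. ] [[ 462.  -241.3   35. ]]
side narrow 3262 [ 411  352   50   64 2248] [435.1 384.2] [[ 608.4 -210.7   35. ]]
side gauge 1662 [ 297  249   67   54 2425] [329.5 275.3] [[503.9  36.8   9. ]]
nose [[506.3  39.   73. ]] [[505.2  35.9  73. ]]
tray scene rim [[420.2, 217.1, 25.0], [372.8, 371.8, 25.0], [526.4, 415.8, 25.0], [581.7, 264.3, 25.0]]
tray side rim [[360.6, 329.0, 25.0], [498.5, 386.1, 25.0], [564.9, 252.1, 25.0], [412.6, 196.9, 25.0]]
```

View pics/wrist0.png

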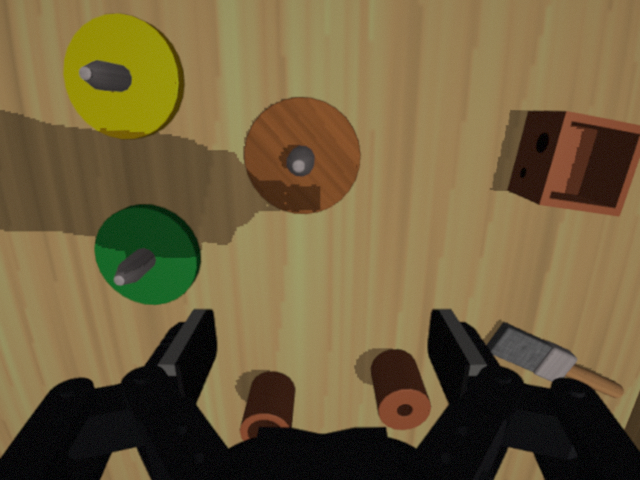

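The wrist view shows the wooden gauge with its disc centre near (302,155) and the pin nose near (299,166). The two tubes are low in the frame, wide at (268,410) and narrow at (402,390).

```bash
python3 - <<'E'
import pickle;from h import *
s,d=pickle.load(open("d0.pkl","rb"));c=d["wrist"]
print("nose",onz(c,(299,166),73,s),"disc",onz(c,(302,155),18,s))
m=cv2.inRange(cv2.cvtColor(c["pixels"],cv2.COLOR_RGB2HSV),(0,130,15),(17,255,255))
l=cv2.connectedComponents(m)[1];i=l[130,300];cn=max(cv2.findContours((l==i).astype(np.uint8),0,1)[0],key=len)
e=cv2.fitEllipse(cv2.convexHull(cn));print(e,onz(c,e[0],14,s))
E
python3 -m inch '[0,0,0,-4.8,-1.2,0,-1, 0,0,0,-4.8,-1.2,0,-1, 0,0,0,-4.8,-1.2,0,-1, 0,0,0,-4.8,-1.2,0,-1, 0,0,0,-4.0,-1.2,0,-1]' 40
python3 -m inch '[0,0,0,0,0,0,-1, 0,0,0,0,0,0,-1, 0,0,0,0,0,0,-1, 0,0,0,0,0,0,-1, 0,0,0,0,0,0,-1]'
python3 - <<'E'
from workcell import arm
import cv2,pickle
s=arm.sense();c=arm.camera("wrist");cv2.imwrite("pics/wrist1.png",c["pixels"][:,:,::-1]);pickle.dump((s,c),open("d1.pkl","wb"))
E
```

```text
nose [[507.   39.8  73. ]] disc [[506.5  42.4  18. ]]
((301.7193908691406, 155.0807342529297), (115.57649230957031, 117.64533233642578), 142.71656799316406) [[506.1  41.8  14. ]]
time_s: 0.65
tcp_pos: [464.1, -234.2, 231.1]
eef_rot: [-2.222, -2.221, 0.0]
contact_force: [1.0, 0.2, 0.3]
width: 85.3
gripper_force: 0.0
time_s: 1.15
tcp_pos: [465.3, -231.1, 231.4]
eef_rot: [2.22, 2.223, 0.0]
contact_force: [-0.4, 0.1, 0.1]
width: 85.3
gripper_force: 0.0
```

View pics/wrist1.png

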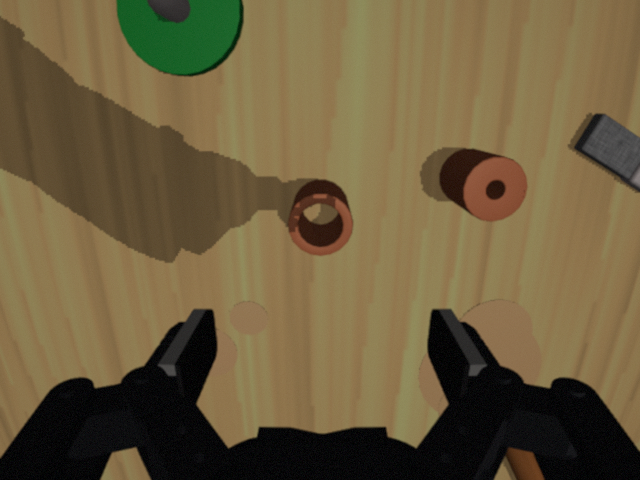

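The wide tube's top rim is centred near (321,223), and its hole is clearly the wide one. The narrow tube's top is near (495,189).

Run:
```python
import pickle;from h import *
s,c=pickle.load(open("d1.pkl","rb"));print(s["tcp_pos"],s["eef_rot"])
hsv=cv2.cvtColor(c["pixels"],cv2.COLOR_RGB2HSV)
m=cv2.inRange(hsv,(0,110,75),(17,255,255));roi=np.zeros_like(m);roi[170:270,270:370]=255;m&=roi
l,st=cv2.connectedComponentsWithStats(m)[1:3];i=1+st[1:,4].argmax();print(st[i])
pts=np.argwhere(l==i)[:,::-1].astype(np.int32);e=cv2.fitEllipse(cv2.convexHull(pts.reshape(-1,1,2)));print(e)
print(onz(c,[e[0],(321,223)],70,s),"narrow",onz(c,(495,189),70,s))
```

```text
[ 465.31394098 -231.08405885  231.36379551] [2.21969070e+00 2.22309548e+00 1.09923772e-04]
[ 286  194   67   62 1778]
((319.55780029296875, 224.5476837158203), (62.16924285888672, 66.36365509033203), 80.86601257324219)
[[ 464.  -241.1   70. ]
 [ 465.2 -239.8   70. ]] narrow [[ 610.1 -209.9   70. ]]
```

```bash
python3 -m inch '[0,0,0,-0.9,0,3,-1, 0,0,0,0,0,4,-1, 0,0,0,0,0,4,-1, 0,0,0,0,0,4,-1, 0,0,0,0,0,2,-1]'
python3 -m inch '[0,0,0,0,0,2,-1, 0,0,0,0,0,1,-1, 0,0,0,0,0,0.3,-1, 0,0,0,0,0,0,-1, 0,0,0,0,0,0,-1]'
python3 -m inch '[0,0,0,0,0,0,-0.1, 0,0,0,0,0,0,0.2, 0,0,0,0,0,0,0.5, 0,0,0,0,0,0,1, 0,0,0,0,0,0,1]' 40
python3 -m inch '[0,0,0,0,0,0,1, 0,0,0,0,0,0,1, 0,0,0,0,0,0,1, 0,0,0,0,0,0,1, 0,0,0,0,0,0,1]'
```

```text
time_s: 1.7
tcp_pos: [463.9, -239.7, 58.5]
eef_rot: [-2.219, -2.22, 0.001]
contact_force: [0.3, 0.2, 1.2]
width: 85.2
gripper_force: 0.0
time_s: 2.2
tcp_pos: [465.5, -241.3, 29.2]
eef_rot: [2.22, 2.221, 0.0]
contact_force: [0.3, 0.4, -1.0]
width: 85.1
gripper_force: 0.0
time_s: 2.7
tcp_pos: [465.2, -241.2, 29.1]
eef_rot: [2.221, 2.221, 0.0]
contact_force: [-1.9, 1.6, 10.7]
width: 56.2
gripper_force: 40.5
time_s: 3.2
tcp_pos: [465.3, -241.2, 29.1]
eef_rot: [2.221, 2.221, 0.0]
contact_force: [-2.0, 1.8, 10.0]
width: 55.9
gripper_force: 40.5
```

```bash
python3 -m inch '[0,0,0,0,0,-1,1, 0,0,0,0,0,-3,1, 0,0,0,0,0,-4,1, 0,0,0,0,0,-3,1, 0,0,0,0,0,-2,1]'
python3 -m inch '[0,0,0,2,0.3,0,1, 0,0,0,4,0.6,0,1, 0,0,0,4,0.6,0,1, 0,0,0,4,0.6,0,1, 0,0,0,4,0.6,0,1]'
python3 -m inch '[0,0,0,4,0.6,0,1, 0,0,0,3.2,0.4,0,1, 0,0,0,2,0.3,0,1, 0,0,0,1,0.1,0,1, 0,0,0,0,0,0,1]'
python3 - <<'E'
from workcell import arm
import cv2,pickle
s=arm.sense();print(s["tcp_pos"],s["width"],s["contact_force"],s["gripper_force"])
d={n:arm.camera(n) for n in("wrist","scene","side")}
pickle.dump((s,d),open("d2.pkl","wb"))
a=d["scene"]["pixels"][100:340,180:500];b=d["side"]["pixels"][100:340,180:500]
im=cv2.resize(cv2.hconcat([a,b]),(800,300));cv2.imwrite("pics/p2.png",im[:,:,::-1])
cv2.imwrite("pics/wrist2.png",d["wrist"]["pixels"][:,:,::-1])
E
```

```text
time_s: 3.7
tcp_pos: [465.4, -241.3, 161.2]
eef_rot: [2.22, 2.22, 0.001]
contact_force: [-0.2, 0.1, -1.2]
width: 56.0
gripper_force: 43.1
time_s: 4.2
tcp_pos: [491.9, -59.5, 159.0]
eef_rot: [2.222, 2.221, 0.0]
contact_force: [-0.4, 0.4, -1.5]
width: 56.1
gripper_force: 43.0
time_s: 4.7
tcp_pos: [506.0, 41.6, 158.6]
eef_rot: [2.22, 2.223, 0.0]
contact_force: [-0.3, 0.4, -1.6]
width: 56.1
gripper_force: 43.0
[505.96829005  41.64456065 158.61926975] 56.10455611739987 [-0.27097343  0.35382099 -1.58024327] 43.04295293055475
```

View pics/wrist2.png

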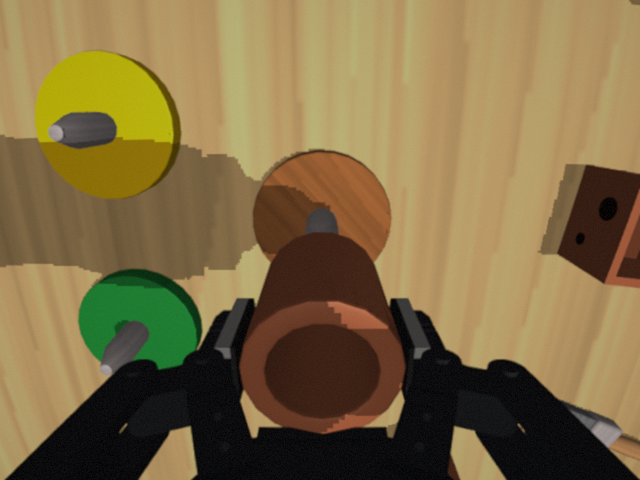

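View pics/p2.png

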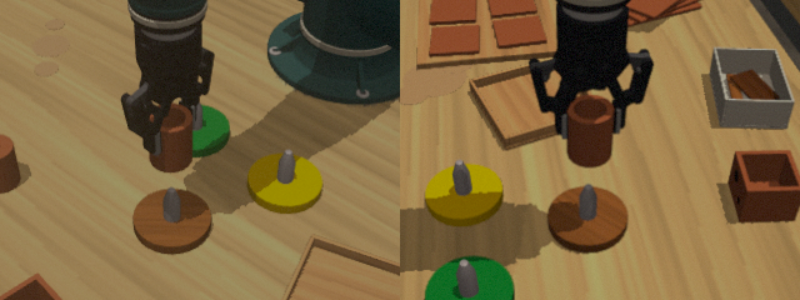

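The wrist view shows the tube upright in the grasp, with its top centre near (323,368). The gauge disc spans columns 253–391 (centre 322), with the pin at column 321. The scene and side crops show the tube directly above the pin.

```bash
python3 - <<'E'
import pickle;from h import *
s,d=pickle.load(open("d2.pkl","rb"));c=d["wrist"]
print("disc",onz(c,(322,218),18,s),"tubetop",onz(c,[(323,366),(242,366),(405,366)],199.5,s))
for n,q in(("scene",(171/1.25+180,190/1.25+100)),("side",((588-400)/1.25+180,187/1.25+100))):print(n,"nose",onz(d[n],q,73))
print("scene tube foot/top", onz(d["scene"],(180+173/1.25,100+117/1.25),199.5),"side",onz(d["side"],(180+190/1.25,100+107/1.25),199.5))
E
python3 -m inch '[0,0,0,0,0,1,1, 0,0,0,0,0,2,1, 0,0,0,0,0,1.5,1, 0,0,0,0,0,1,1, 0,0,0,0,0,0.5,1]'
```

```text
disc [[506.7  43.2  18. ]] tubetop [[507.   44.4 199.5]
 [480.4  44.2 199.5]
 [533.9  44.2 199.5]]
scene nose [[511.7  43.5  73. ]]
side nose [[504.   34.7  73. ]]
scene tube foot/top [[507.9  45.8 199.5]] side [[505.3  39.6 199.5]]
time_s: 5.35
tcp_pos: [505.5, 40.6, 97.2]
eef_rot: [-2.222, -2.22, 0.001]
contact_force: [-0.2, 0.6, -1.6]
width: 56.2
gripper_force: 43.0
```

```bash
python3 -m inch '[0,0,0,0,0,1,1, 0,0,0,0,0,1,1, 0,0,0,0,0,1,1, 0,0,0,0,0,1,1, 0,0,0,0,0,0.6,1]'
```

```text
time_s: 5.85
tcp_pos: [505.7, 41.0, 51.2]
eef_rot: [-2.221, -2.221, 0.001]
contact_force: [0.2, -0.3, -1.3]
width: 56.0
gripper_force: 43.0
```

```bash
python3 -m inch '[0,0,0,0,0,0.2,1, 0,0,0,0,0,0.2,1, 0,0,0,0,0,0.1,1, 0,0,0,0,0,0,1, 0,0,0,0,0,0,1]'
```

```text
time_s: 6.35
tcp_pos: [506.1, 41.0, 47.5]
eef_rot: [2.221, 2.221, 0.0]
contact_force: [-0.8, -0.3, -0.7]
width: 55.7
gripper_force: 43.0
```

```bash
python3 -m inch '[0,0,0,0,0,0.1,1, 0,0,0,0,0,0.1,1, 0,0,0,0,0,0,1, 0,0,0,0,0,0,1, 0,0,0,0,0,0,1]'
python3 - <<'E'
from workcell import arm
import cv2
a=arm.camera("scene")["pixels"][160:340,220:460];b=arm.camera("side")["pixels"][160:340,220:460]
cv2.imwrite("pics/p3.png",cv2.resize(cv2.hconcat([a,b]),(800,300))[:,:,::-1])
E
```

```text
time_s: 6.85
tcp_pos: [506.3, 41.0, 47.0]
eef_rot: [2.22, 2.221, 0.002]
contact_force: [-9.1, 0.7, 32.2]
width: 56.4
gripper_force: 45.6
```

View pics/p3.png

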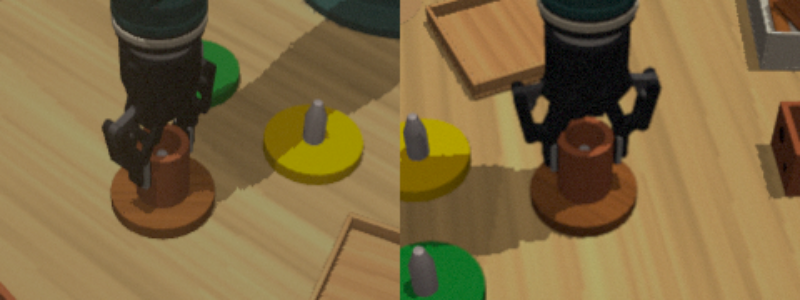

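The tube sits fully home: its foot is on the wooden base with the pin nose inside, and it pressed back with 32 N at the expected height. Next I lift it and look at the tray.

```bash
python3 -m inch '[0,0,0,0,0,-1,1, 0,0,0,0,0,-3,1, 0,0,0,0,0,-4,1, 0,0,0,0,0,-4.5,1, 0,0,0,0,0,-4.5,1]'
python3 -m inch '[0,0,0,2,-0.3,0,1, 0,0,0,4,-0.6,0,1, 0,0,0,4,-0.6,0,1, 0,0,0,4,-0.6,0,1, 0,0,0,3,-0.6,0,1]'
python3 -m inch '[0,0,0,2,-0.3,0,1, 0,0,0,1,0,0,1, 0,0,0,0,0,0,1, 0,0,0,0,0,0,1, 0,0,0,0,0,0,1]'
python3 - <<'E'
from workcell import arm
import cv2,pickle
s=arm.sense();c=arm.camera("wrist");print(s["tcp_pos"],s["width"])
pickle.dump((s,c),open("d4.pkl","wb"));cv2.imwrite("pics/wrist4.png",c["pixels"][:,:,::-1])
E
```

```text
time_s: 7.45
tcp_pos: [505.6, 41.0, 217.4]
eef_rot: [2.221, 2.221, 0.0]
contact_force: [2.0, 0.1, -0.6]
width: 55.8
gripper_force: 43.5
time_s: 7.95
tcp_pos: [478.5, 213.0, 215.6]
eef_rot: [2.221, 2.222, 0.001]
contact_force: [-0.3, -0.3, -1.0]
width: 55.8
gripper_force: 43.5
time_s: 8.45
tcp_pos: [476.3, 240.0, 215.3]
eef_rot: [2.223, 2.22, -0.0]
contact_force: [0.5, -0.5, -1.3]
width: 56.0
gripper_force: 43.5
[476.26707956 240.04367257 215.30996168] 55.98432396405387
```

View pics/wrist4.png

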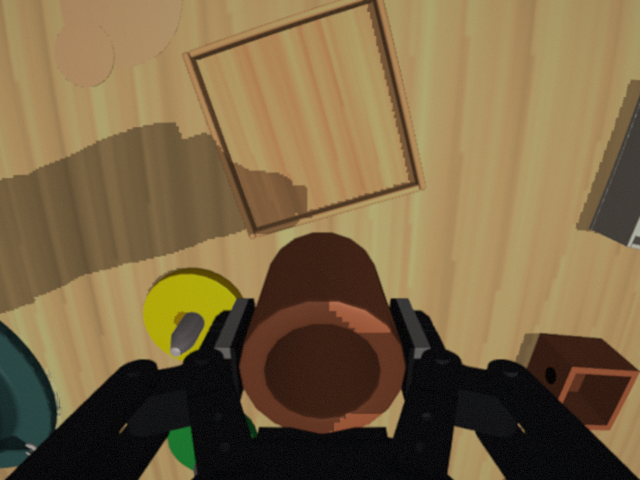

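The tray's rim corners are at about (184,54), (382,-2), (424,187) and (254,237). It is yawed about 16° and empty.

Run:
```python
import pickle;from h import *
s,c=pickle.load(open("d4.pkl","rb"))
P=onz(c,[(184,54),(382,-2),(424,187),(254,237)],25,s);print(P,P.mean(0),np.linalg.norm(P-np.roll(P,1,0),axis=1))
d=P.mean(0)-s["tcp_pos"];print("tool x,y cm",d[1]/10,d[0]/10)
```

```text
[[363.4 368.4  25. ]
 [524.7 408.9  25. ]
 [568.9 256.5  25. ]
 [413.1 209.2  25. ]] [467.525 310.75   25.   ] [166.77748649 166.30676475 158.6801815  162.82177373]
tool x,y cm 7.070632743351254 -0.8742079556929298
```

```bash
python3 -m inch '[0,0,0,2,-0.3,0,1, 0,0,0,3,-0.3,0,1, 0,0,0,1.5,-0.2,0,1, 0,0,0,0.5,-0.1,0,1, 0,0,0,0,0,1,1]'
python3 -m inch '[0,0,0,0,0,3,1, 0,0,0,0,0,4,1, 0,0,0,0,0,4,1, 0,0,0,0,0,2,1, 0,0,0,0,0,1,1]'
python3 -m inch '[0,0,0,0,0,0.8,1, 0,0,0,0,0,0.6,1, 0,0,0,0,0,0.4,1, 0,0,0,0,0,0.2,1, 0,0,0,0,0,0.2,1]'
```

```text
time_s: 9.0
tcp_pos: [467.5, 311.1, 205.7]
eef_rot: [2.22, 2.222, 0.002]
contact_force: [-0.0, -0.8, -1.1]
width: 55.8
gripper_force: 43.5
time_s: 9.5
tcp_pos: [466.0, 309.3, 63.0]
eef_rot: [-2.222, -2.22, 0.005]
contact_force: [-0.1, -0.2, -0.5]
width: 56.1
gripper_force: 43.4
time_s: 10.0
tcp_pos: [467.3, 311.1, 43.6]
eef_rot: [2.221, 2.221, 0.001]
contact_force: [-0.8, -0.7, -1.7]
width: 56.3
gripper_force: 43.5
```

```bash
python3 -m inch '[0,0,0,0,0,0.3,1, 0,0,0,0,0,0.2,1, 0,0,0,0,0,0.1,1, 0,0,0,0,0,0.1,1, 0,0,0,0,0,0,1]'
```

```text
time_s: 10.5
tcp_pos: [467.0, 311.0, 36.2]
eef_rot: [-2.221, -2.221, 0.0]
contact_force: [-0.4, 0.3, -1.8]
width: 55.9
gripper_force: 43.5
```

```bash
python3 -m inch '[0,0,0,0,0,0.1,1, 0,0,0,0,0,0.05,1, 0,0,0,0,0,0,1, 0,0,0,0,0,0,1, 0,0,0,0,0,0,1]'
```

```text
time_s: 11.0
tcp_pos: [467.1, 311.1, 35.2]
eef_rot: [2.221, 2.221, 0.001]
contact_force: [-2.0, -1.0, 6.1]
width: 56.2
gripper_force: 44.0
```

Foot contact at the expected height (6 N), so I open and retreat.

```bash
python3 -m inch '[0,0,0,0,0,0,0.2, 0,0,0,0,0,0,0, 0,0,0,0,0,0,-0.4, 0,0,0,0,0,0,-1, 0,0,0,0,0,0,-1]'
python3 -m inch '[0,0,0,0,0,0,-1, 0,0,0,0,0,0,-1, 0,0,0,0,0,0,-1, 0,0,0,0,0,-1,-1, 0,0,0,0,0,-1,-1]'
python3 -m inch '[0,0,0,0,0,-3,-1, 0,0,0,0,0,-4,-1, 0,0,0,0,0,-4,-1, 0,0,0,0,0,-4,-1, 0,0,0,0,0,-2,-1]'
python3 - <<'E'
from workcell import arm
import cv2,pickle
s=arm.sense();print(s["tcp_pos"],s["width"],s["contact_force"])
d={n:arm.camera(n) for n in("wrist","scene")};pickle.dump((s,d),open("d5.pkl","wb"))
cv2.imwrite("pics/p5.png",cv2.resize(cv2.hconcat([d[n]["pixels"] for n in d]),(800,300))[:,:,::-1])
E
```

```text
time_s: 11.5
tcp_pos: [467.0, 311.0, 34.7]
eef_rot: [-2.221, -2.221, 0.0]
contact_force: [0.1, 0.0, -0.1]
width: 85.2
gripper_force: 0.0
time_s: 12.0
tcp_pos: [466.9, 311.0, 55.6]
eef_rot: [-2.221, -2.221, 0.0]
contact_force: [0.2, -0.0, 0.3]
width: 85.5
gripper_force: 0.0
time_s: 12.5
tcp_pos: [467.6, 311.3, 229.3]
eef_rot: [2.22, 2.22, 0.007]
contact_force: [0.3, -0.1, -1.0]
width: 84.8
gripper_force: 0.0
[467.59257307 311.3049317  229.31325759] 84.84813201864101 [ 0.29489577 -0.08625864 -1.01495387]
```

View pics/p5.png

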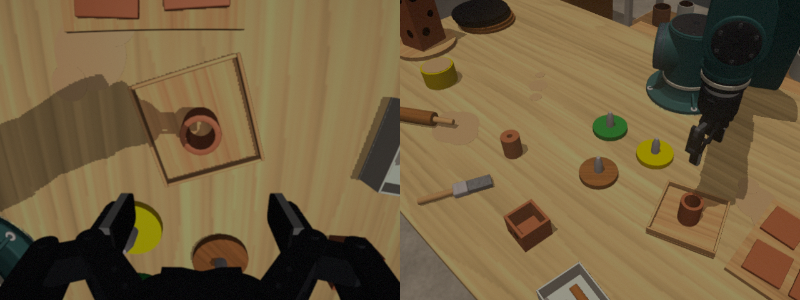

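The wide tube stands upright near the middle of the tray: about (200,128) in the wrist half and (690,208) in the scene half. The gripper is clear, and the narrow tube at (511,143) in the scene half hasn't moved.

```bash
python3 -m inch '[0,0,0,0,0,0,-1, 0,0,0,0,0,0,-1, 0,0,0,0,0,0,-1, 0,0,0,0,0,0,-1, 0,0,0,0,0,0,-1]'; python3 -c "
from workcell import arm
print(arm.hand_in())"
```

```text
time_s: 13.1
tcp_pos: [466.8, 310.9, 224.4]
eef_rot: [-2.221, -2.221, 0.001]
contact_force: [0.0, -0.6, 0.4]
width: 85.6
gripper_force: 0.0
the job is handed in; nothing more can be done
None
```

The wide-hole tube went fully home on the gauge pin, was lifted off and now stands upright in the tray; the narrow tube was left untouched, and I handed the job in at 13.1 s without seeing a verdict.

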